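Seat the weighing pan on the kitchen scale

ROBOT

A 7-joint arm with a two-finger parallel gripper is mounted at the origin on the work surface. World frame = base frame: x ahead of the robot, y to its left, z up, the work surface at z = 0. Lengths are in m, angles in rad, forces in N, time in s.
With the tool pointing down it reaches from about 0.35 to 0.9 m from the base axis. Payload 7.2 kg.
Tool frame: the origin (TCP) lies midway between the tips of the shut fingers; the grasp point (between the pads) lies 19 mm behind it; y points along the fingers, x is the direction in which the jaws open and shut, and the axes are right-handed (so a half turn about y gives the same grasp; the last joint's range is limited). The gripper opens to 85 mm and grips with 20 to 120 N. Pads are 22 mm wide; open, the fingers measure 114 mm over their backs; the gripper's body (76 mm by 85 mm) begins 54 mm behind the grasp point. The pads swing forward as they close: fully open they stand 13 mm farther back than shut.
Start: joints at [1.184, 0.411, -0.013, 1.596, 0.006, 1.134, -0.082], TCP at [0.196, -0.594, 0.231] pointing down, gripper open.
Joint ranges: [-2.95, 2.95], [-0.29, 1.99], [-1.47, 1.44], [0.14, 2.54], [-1.03, 4.17], [0.13, 1.85], [-2.86, 2.86]. Speed limits (rad/s): [2.39, 2.39, 3.01, 3.01, 3.14, 3.14, 3.14].

INTERFACE

Orientations are given as a unit quaternion [w, x, y, z].
In Python, from workcell import state, viewer, workorder, spotter gives the robot as it stands.
- The arm moves only by the tool play_rows, never from a script. Its argument "commands" is a list of rows, each a list of 7 numbers: the shift along the tool's x, y, z in cm, then the turn, a rotation vector about the tool's x, y, z in rad, then the finger opening in cm, from 0 to 8.54. In form: [[tx, ty, tz, ax, ay, az, claw], ...]. A call has 1 to 20 rows; each row shifts and turns the pose as measured when the row begins, along the tool's axes as they then stand; what a row does not reach is not made up. A row lasts 1/10 s, in which the tool goes at most 50 mm and 8.59 degrees, less where a joint would pass 70% of its speed; a pose out of reach is approached as far as the arm can. A call is refused whole if a number of a shift passes 5 or a number of a turn 0.15, either way. A call with a gripper value outside its range is refused whole. The fingers move at their own pace and stop on an object; the grip force is fixed at half the most. Time passes only in rows, so rows that do not move let the fingers close. It gives the time, the measured TCP pose, the force and the opening at its end, in the units of the state.
- state(): the state, without advancing time (a new reading comes with each control period).
- viewer.camera(name): name is "scene" or "side" or "wrist"; returns the picture (384x512x3 uint8, blue, green, red); there is no depth.
- viewer.camera_info(name): a dict with "fx", "fy", "cx", "cy" (pixels), "D" ([k1, k2, p1, p2, k3] as OpenCV has them; the pictures are not rectified), "rvec" (rotation vector, rad) and "tvec" (3), from world to camera coordinates, as OpenCV has them; the wrist camera has in their place "mount" (4x4, takes a point from camera to tool coordinates, whose origin is the TCP and whose axes are the tool frame's). Camera axes: x right, y down, z forward; pixel columns grow to the right and rows downward; lengths in m; the calibration is good to about 2 mm. A picture is of the moment at which its call begins: read the wrist's pose just before it. camera_info takes no time and is no camera call.
- workorder.job_done(): hands the job in, once; it reports no verdict.
Trained networks look in the newest picture that a camera, given by its name, has taken for a name from the list of things; names that differ only in an ending like _2 or _b are one class to them, and where a whole thing is asked for, a point or a joint stands for the part that bears it (a point fixed in the world has none). Each returns a list of dicts, best first, with "score" (0 to 1); they miss things now and then, are a little off and sometimes report something else, mostly with a low value. They report only what shows in the picture. A call takes as long as a camera call.
- spotter.boxes_of(camera, thing): "point" ([row, column] in pixels, amid what is visible of it).
- spotter.cut_out(camera, thing): "pixels" (384x512 bool, what is visible of it) and "point" ([row, column] in pixels, amid what is visible of it).
The state is a dict: "t": time; "joints": joint angles; "joint_vel": joint speeds; "joint_torque": joint torques, N m; "tcp_pos": TCP position; "tcp_rot": TCP orientation; "ft_force": force on the tool from outside, world axes, zero at the start; "wrist_torque": the same for the moment, N m; "grip_width": finger opening in m.
Only numpy, scipy, OpenCV 4.12 (cv2) and the standard library are available. Lean on these libraries where they do the work, as an engineer would, in place of code of your own. Each camera call takes 0.05 s, during which the arm holds its last target.

TASK

Pick the weighing pan up by its black fin and put it back on the spring kitchen scale, orange tab over the orange mark, so that all three ball feet drop fully home into their seats and the pan sits level; then let go. The seat plate is clamped about a centimetre off the scale's centre, so find the seats by feel, and never load the scale beyond 1.5 kg (about 15 N). Leave the other kitchen things where they are.

Things in the scene. Friction and masses are not known exactly. Their poses are not given: they have to be found in the camera images.
- pan: Round aluminium weighing pan, 140 mm across, 0.28 to 0.44 kg, on three steel balls 16 mm in diameter. Origin: pan's centre at the level of the balls' lowest points; z up. Disc 13 to 17 mm above it, rim to 21.5 mm. Balls at (x, y) mm: (50, 0) cone foot, (-35, 35) groove foot, (-35, -35) flat foot. First stands on the counter.
- pan_fin (a point): Grip point in the black upright fin in the pan's middle, 46 mm above the pan's origin; axes as the pan's. Fin 50 mm long along x, 14 mm thick in y, from 17 to 63.5 mm above the pan's origin.
- pan_tab (a point): Outer part of the orange tab that sticks out of the pan's edge above the cone foot: 74 mm along the pan's +x, 15 mm above its origin.
- scale: White spring scale, fixed; housing 170 x 150 x 60 mm (x, y, z), dial on its +x side. Origin: centre of the underside, z up. Above it a grey seat plate 148 x 130 x 16 mm, orange mark at its +x edge, top 90 mm above the origin when unloaded. In its top a cone, a V groove along x and a sunken flat, laid out like the pan's feet: the pan fits with its axes parallel to the scale's.
- seat_centre (a point): Point on the scale's axis, 90 mm above its origin. The plate, and with it the right place for the pan's origin, is clamped off this point by 6 to 12 mm in x, in y or in both (scale's axes, either way; not measured) and does not slide sideways.
- seats (a point): A point 86 mm above the scale's origin, on its axis, to describe the seats. Cone and groove: mouths 16 mm wide, walls 60 degrees steep; groove 26 mm long; flat: pocket 26 mm square. A foot sinks 5.9 mm into each seat, all three together. Steel slides easily on the plate (friction 0.25 to 0.35).
- plate_travel (a joint): How far the seat plate is pressed down on its spring (m): 0 unloaded, 2 N per mm (the pan alone sinks it 1.4 to 2.2 mm), 0.0075 is the 1.5 kg limit, stop at 0.012.
- pink_box: Empty pink plastic container, 95 x 130 x 60 mm. Origin: centre of the underside. Bystander.
- clear_box: Empty clear plastic container, 95 x 130 x 60 mm. Origin: centre of the underside. Bystander.
- pan_lid: Bronze-coloured aluminium pan lid, 160 mm across, 51 mm high with its knob, lying on the counter. Origin: centre of the underside. Bystander.
- chopstick_a: Wooden chopstick, 225 x 7 x 7 mm, lying along its x. Origin: centre of the underside. Bystander.
- chopstick_b: The second chopstick of the pair, same size. Origin: centre of the underside. Bystander.
- mortar: White ceramic mortar with its pestle (one piece), 120 mm across, 75 mm high, pestle up to 125 mm. Origin: centre of the underside. Bystander.
- spice_jar: Closed amber glass jar, 52 mm across, 95 mm high. Origin: centre of the underside. Bystander.

How it is judged:
By the outcome, as a careful person would: the job done as asked, in the order asked, and still so for the second after the job is handed in, with the robot touching nothing.
It also fails if it takes over 64 s, if anything falls off the work surface, if the arm or the gripper's body presses on something with over 40 N, if the wrist force passes 120 N, or if a joint passes its speed limit or range.

## Working session

There is one attempt and no reset: what is moved stays moved. The work goes in short steps, Python scripts to look and compute and a tool call to move; the robot and the scene stay as the last step left them, time stands still between calls to the robot, and variables do not carry over. Pictures are saved under pics/ and viewed, and the job is handed in when it is done.

Besides the shell and the picture viewer there is one more tool, called after ">>>" as a command line: name --pt "numbers of a row" for each row, then --argument value for the rest. play_rows: Moves the arm, as the interface text tells. Its arguments: {"type":"object","properties":{"commands":{"type":"array","items":{"type":"array","items":{"type":"number"}}}},"required":["commands"]}

```bash
ls; mkdir -p pics
python3 - <<'E'
from workcell import state, viewer, workorder, spotter
import cv2
s=state(); print({k:(s[k] if not hasattr(s[k],'round') else s[k]) for k in s})
for n in ["scene","side","wrist"]:
    im=viewer.camera(n); cv2.imwrite(f"pics/{n}0.png",im); print(n,viewer.camera_info(n))
    for th in ["pan","pan_fin","pan_tab","scale"]:
        r=spotter.boxes_of(n,th); print(n,th,[(x['point'],round(x['score'],2)) for x in r[:3]])
print(state()['t'])
E
```

```text
pics
{'t': 0.0, 'joints': array([ 1.18379553,  0.41192092, -0.01273079,  1.59707325,  0.00556603,
        1.13433407, -0.08220449]), 'joint_vel': array([-6.34231426e-04,  6.00082609e-05, -7.04404021e-04,  5.59225917e-04,
        1.75089007e-03,  5.51292923e-04,  3.62081150e-04]), 'joint_torque': array([ 1.19857657e-03, -6.00632644e+01,  6.83000330e-01, -2.99413776e+01,
        1.38449151e-02,  1.04859311e-02,  2.33270606e-05]), 'tcp_pos': array([ 0.19570655, -0.59301466,  0.23042793]), 'tcp_rot': array([ 0.57335709, -0.57270094,  0.41479533, -0.41378752]), 'ft_force': array([-0.09721177,  0.54836424, -0.20644479]), 'wrist_torque': array([0.01748542, 0.03871593, 0.00641127]), 'grip_width': 0.08541622560140281}
scene {'fx': 412.255894710777, 'fy': 412.255894710777, 'cx': 253.12624022804363, 'cy': 193.7173476447178, 'D': array([0.01871683, 0.        , 0.        , 0.        , 0.        ]), 'rvec': array([ 2.1515974 ,  0.58295946, -0.31205289]), 'tvec': array([-0.53279674, -0.12482871,  1.50098092])}
scene pan [([170.8, 243.3], 0.76)]
scene pan_fin [([169.5, 244.1], 0.62)]
scene pan_tab [
[... 494 characters left out ...]
]
side pan_tab [([257.5, 266.8], 0.76), ([231.2, 195.1], 0.72)]
side scale [([185.3, 330.8], 0.93)]
wrist {'fx': 338.8196932282726, 'fy': 338.8196932282726, 'cx': 252.18308264645674, 'cy': 192.90729790563782, 'D': array([0.02281418, 0.        , 0.        , 0.        , 0.        ]), 'mount': array([[ 9.99998347e-01,  7.56214488e-04, -1.65324138e-03,
        -7.95993776e-04],
       [ 1.79956126e-03, -2.82611788e-01,  9.59232682e-01,
        -1.42418296e-01],
       [ 2.58160149e-04, -9.59234072e-01, -2.82612682e-01,
         7.18426689e-02],
       [ 0.00000000e+00,  0.00000000e+00,  0.00000000e+00,
         1.00000000e+00]])}
wrist pan []
wrist pan_fin []
wrist pan_tab []
wrist scale []
0.75
```

Run:
```python
import cv2
for n in ["scene","side"]:
    im=cv2.imread(f"pics/{n}0.png"); cv2.imwrite(f"pics/{n}0b.png",cv2.resize(im,(800,600),interpolation=cv2.INTER_CUBIC))
```

```text
(no output)
```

View pics/scene0b.png

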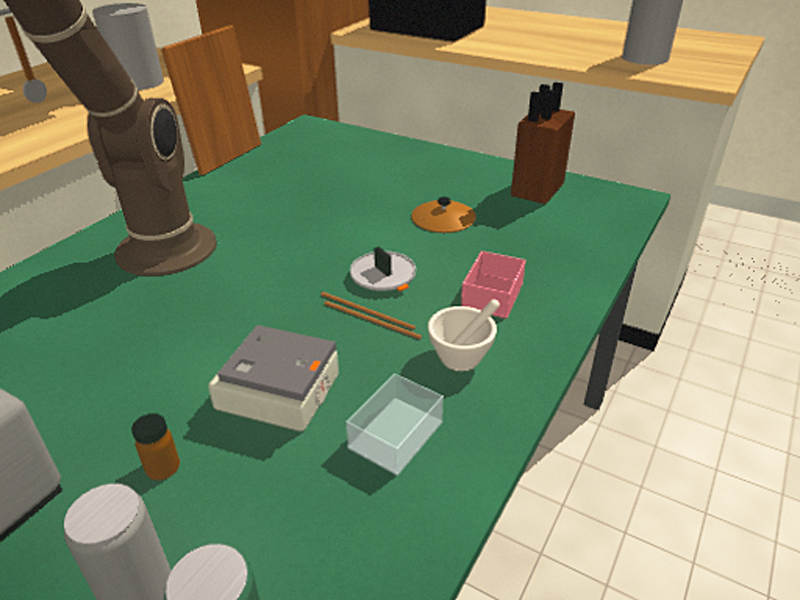

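View pics/side0b.png

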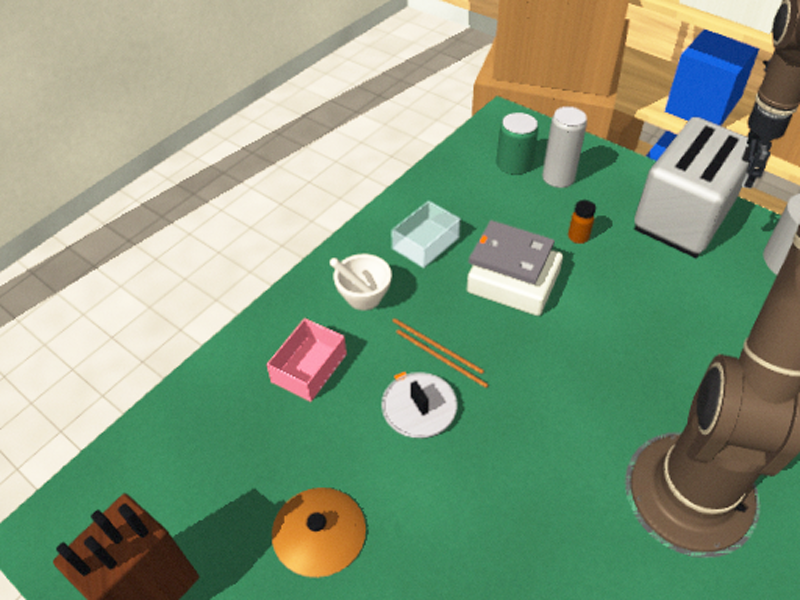

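Run:
```python
import cv2
im=cv2.imread("pics/scene0.png"); cv2.imwrite("pics/scene0c.png",cv2.resize(im[130:330,110:310],(600,600),interpolation=cv2.INTER_CUBIC))
im=cv2.imread("pics/side0.png"); cv2.imwrite("pics/side0c.png",cv2.resize(im[110:310,220:420],(600,600),interpolation=cv2.INTER_CUBIC))
```

```text
(no output)
```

View pics/scene0c.png

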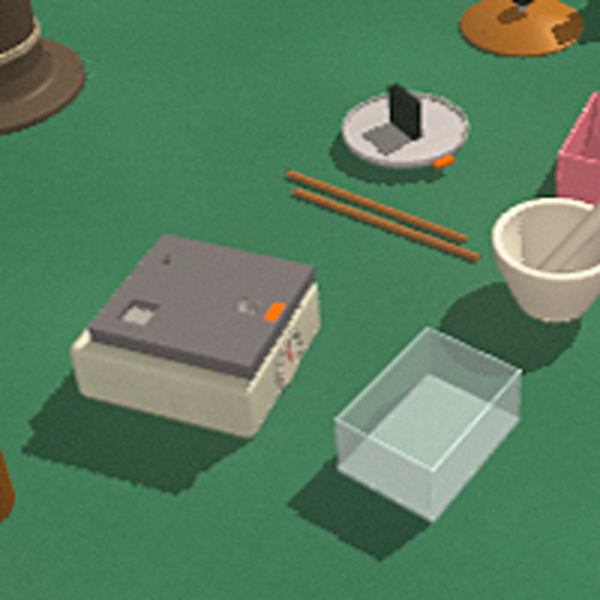

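View pics/side0c.png

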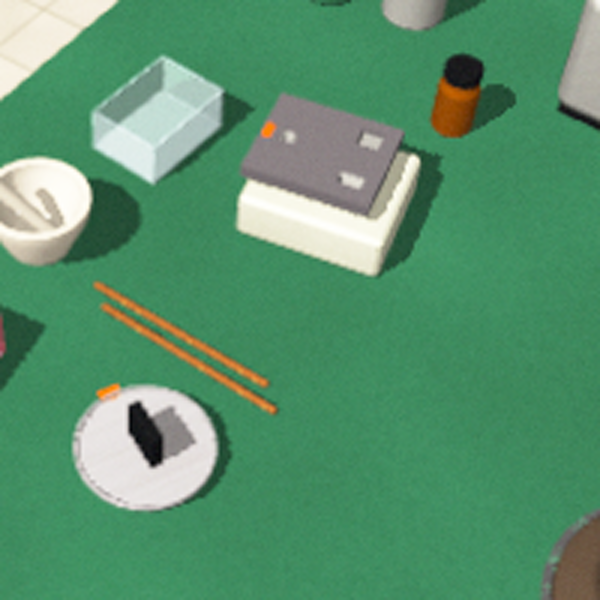

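```bash
cat > h.py <<'E'
from workcell import state, viewer, workorder, spotter
import numpy as np, cv2
from scipy.spatial.transform import Rotation as R
def cam(n,s=None):
    i=viewer.camera_info(n); K=np.array([[i['fx'],0,i['cx']],[0,i['fy'],i['cy']],[0,0,1.]])
    if 'rvec' in i: return K,i['D'],np.array(i['rvec'],float),np.array(i['tvec'],float)
    s=s or state(); w,x,y,z=s['tcp_rot']; T=np.eye(4); T[:3,:3]=R.from_quat([x,y,z,w]).as_matrix(); T[:3,3]=s['tcp_pos']
    M=np.linalg.inv(T@i['mount']); return K,i['D'],cv2.Rodrigues(M[:3,:3])[0].ravel(),M[:3,3]
def proj(c,P):
    K,D,r,t=c; return cv2.projectPoints(np.atleast_2d(np.array(P,float)),r,t,K,D)[0].reshape(-1,2)
def onplane(c,uv,z):
    K,D,r,t=c; n=cv2.undistortPoints(np.array([[uv]],float),K,D).ravel(); Rm=cv2.Rodrigues(r)[0]
    o=-Rm.T@t; d=Rm.T@np.array([n[0],n[1],1]); return o+d*(z-o[2])/d[2]
def tri(cs,uvs):
    A=[];b=[]
    for c,uv in zip(cs,uvs):
        K,D,r,t=c;n=cv2.undistortPoints(np.array([[uv]],float),K,D).ravel();Rm=cv2.Rodrigues(r)[0]
        o=-Rm.T@t;d=Rm.T@np.array([n[0],n[1],1]);d/=np.linalg.norm(d);Q=np.eye(3)-np.outer(d,d);A.append(Q);b.append(Q@o)
    return np.linalg.solve(sum(A),sum(b))
def Rt():
    w,x,y,z=state()['tcp_rot']; return R.from_quat([x,y,z,w]).as_matrix()
def rep():
    s=state(); print(round(s['t'],2),np.round(s['tcp_pos']*1000,1),np.round(Rt(),3).tolist(),'F',np.round(s['ft_force'],1),'M',np.round(s['wrist_torque'],2),'w',round(s['grip_width']*1000,1))
E
python3 - <<'E'
from h import *
ms={}
for n in ['scene','side']:
    viewer.camera(n)
    for th in ['pan','pan_fin','pan_tab','scale','plate_travel']:
        r=spotter.cut_out(n,th)
        print(n,th,[(x['point'],round(x['score'],2),int(x['pixels'].sum())) for x in r[:3]])
        for k,x in enumerate(r[:3]): ms[f"{n}_{th}_{k}"]=x['pixels']
np.savez('ms.npz',**ms)
rep()
E
```

```text
scene pan [([176.4, 246.2], 0.66, 881)]
scene pan_fin [([172.9, 245.5], 0.75, 795)]
scene pan_tab [([172.3, 243.5], 0.92, 783), ([196.4, 240.9], 0.52, 145)]
scene scale []
scene plate_travel [([229.4, 176.4], 0.63, 2336), ([255.8, 175.1], 0.17, 1577)]
side pan [([261.0, 270.0], 0.57, 1627), ([230.9, 195.3], 0.49, 1623)]
side pan_fin [([260.0, 268.9], 0.85, 1541)]
side pan_tab [([258.5, 267.5], 0.77, 1559)]
side scale [([186.6, 329.6], 0.94, 1083)]
side plate_travel [([161.0, 328.2], 0.64, 1396)]
1.35 [ 195.9 -593.5  231.3] [[0.313, -0.0, 0.95], [-0.95, -0.0, 0.313], [0.0, -1.0, -0.0]] F [-0.4 -0.4 -0.1] M [ 0.03 -0.03 -0.02] w 85.3
```

Run:
```python
from h import *
sc=cam('scene'); sd=cam('side')
f=lambda c,o:np.array([o[0]+c[0]/3,o[1]+c[1]/3])
S=(110,130); D=(220,110)
# plate corners: scene crop (tl,tr,br,bl) -> matching side
pts={'cone':((248,306),(290,136)),'mark':((273,312),(268,130)),
 'fintop':((403,98),(143,412)),'tab':((443,161),(108,392)),
 'c1':((165,237),(368,211)),'c2':((314,266),(245,170)),'c3':((251,370),(283,96)),'c4':((92,330),(403,131)),
 'flatA':((138,313),(371,141)),'other':((167,260),(351,180)),'chopL_a':((290,174),(275,410)),'chopR':((476,258),(97,286))}
for k,(a,b) in pts.items():
    a=f(a,S);b=f(b,D);P=tri([sc,sd],[a,b]); print(k,np.round(P*1000,1),np.round(proj(sc,P)-a,1),np.round(proj(sd,P)-b,1),np.round(onplane(sc,a,.09)*1000),np.round(onplane(sd,b,.09)*1000))
```

```text
cone [ 580.  -233.7   88.5] [[-0.7 -0. ]] [[-0.5  0. ]] [ 583. -234.   90.] [ 578. -234.   90.]
mark [ 604.  -228.3   88.2] [[-0.1 -0. ]] [[-0.1  0. ]] [ 606. -230.   90.] [ 603. -227.   90.]
fintop [502.4 144.6  62.8] [[ 0.2 -0. ]] [[0.3 0. ]] [525. 108.  90.] [493. 160.  90.]
tab [564.8 121.   14.7] [[-0.1  0. ]] [[-0.2 -0. ]] [619.  30.  90.] [533. 161.  90.]
c1 [ 453.9 -192.2   84. ] [[-0.3 -0. ]] [[-0.3  0. ]] [ 460. -197.   90.] [ 451. -188.   90.]
c2 [ 594.4 -161.    85.4] [[-1.4 -0. ]] [[-1.1  0. ]] [ 601. -164.   90.] [ 589. -159.   90.]
c3 [ 624.3 -289.4   83.1] [[-0.9 -0. ]] [[-0.6  0.1]] [ 631. -294.   90.] [ 619. -284.   90.]
c4 [ 483.1 -319.7   85.9] [[-0.8 -0.1]] [[-0.5  0.1]] [ 489. -322.   90.] [ 480. -317.   90.]
flatA [ 503.5 -284.5   86.1] [[-0.3 -0. ]] [[-0.3  0. ]] [ 508. -287.   90.] [ 501. -281.   90.]
other [ 486.5 -219.4   89.4] [[1.4 0.1]] [[ 1.1 -0.2]] [ 483. -221.   90.] [ 489. -216.   90.]
chopL_a [421.9  32.    2.4] [[-0.7 -0. ]] [[-0.8  0. ]] [502. -62.  90.] [395.  84.  90.]
chopR [6.662e+02 9.700e+00 5.000e-01] [[-0.5  0.1]] [[-0.5 -0.1]] [719. -84.  90.] [619.  65.  90.]
```

>>> play_rows --pt "0 -4 0 0 0 0 8.5" --pt "0 -3 0 0 0 0 8.5" --pt "-2 0 4.2 0 0 0 8.5" --pt "-2 0 4.2 0 0 0 8.5" --pt "-2 0 4.2 0 0 0 8.5" --pt "-2 0 4.2 0 0 0 8.5" --pt "-2 0 4.2 0 0 0 8.5" --pt "-2 0 4.2 0 0 0 8.5" --pt "-2 0 4.2 0 0 0 8.5" --pt "-2 0 4.2 0 0 0 8.5" --pt "-2 0 4.2 0 0 0 8.5" --pt "-2 0 4.2 0 0 0 8.5"

```text
t: 2.55
tcp_pos: [0.5387, -0.2693, 0.3042]
tcp_rot: [-0.568, 0.571, -0.418, 0.42]
ft_force: [0.5, -1.3, 1.1]
grip_width: 0.0847
```

Run:
```python
from h import *
rep(); s=state(); print(np.round(s['joints'],2)); im=viewer.camera('wrist'); cv2.imwrite('pics/w1.png',im); cv2.imwrite('pics/w1b.png',cv2.resize(im,(800,600)));np.save('w1pose.npy',np.r_[s['tcp_pos'],s['tcp_rot']])
```

```text
2.55 [ 538.7 -269.3  304.2] [[0.297, 0.0, 0.955], [-0.955, -0.005, 0.297], [0.005, -1.0, -0.001]] F [ 0.5 -1.3  1.1] M [-0.06 -0.03 -0.02] w 84.7
[ 0.55  0.33 -0.23  1.54  0.08  1.27 -0.96]
```

View pics/w1b.png

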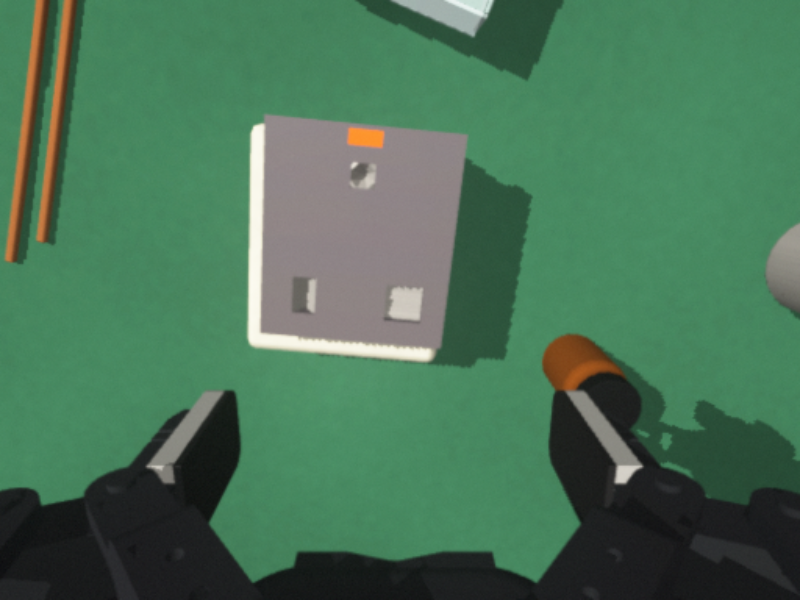

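Run:
```python
import cv2
im=cv2.imread('pics/w1.png'); cv2.imwrite('pics/w1c.png',cv2.resize(im[65:235,150:310],None,fx=3.5,fy=3.5,interpolation=cv2.INTER_CUBIC))
```

```text
(no output)
```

View pics/w1c.png

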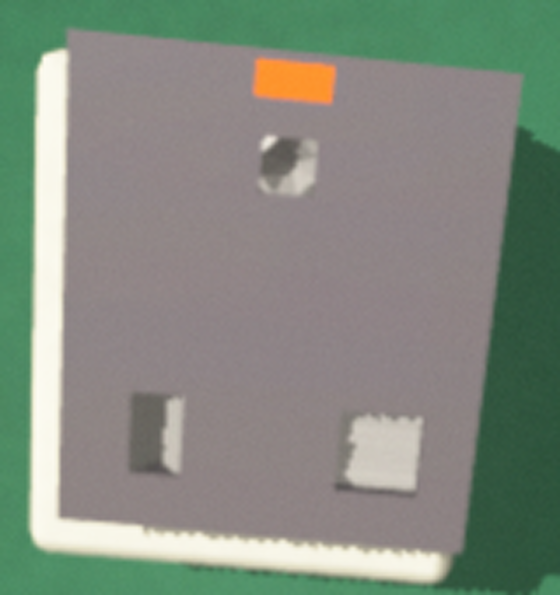

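```bash
cat > fitplate.py <<'E'
from h import *
from scipy.optimize import least_squares
def fit(c,uv,model,z):
    model=np.array(model,float)
    def pts(p):
        a=p[2]; Rz=np.array([[np.cos(a),-np.sin(a)],[np.sin(a),np.cos(a)]])
        q=model[:,:2]@Rz.T+p[:2]; return np.c_[q,model[:,2]]
    g=np.array([np.mean([onplane(c,u,z)[:2] for u in uv],axis=0).tolist()+[a] for a in [0]])[0]
    best=None
    for a in np.arange(-3,3.1,1):
        r=least_squares(lambda p:(proj(c,pts(p))-uv).ravel(),np.r_[g[:2],a],loss='soft_l1')
        if best is None or r.cost<best.cost: best=r
    return best,pts
E
python3 - <<'E'
from fitplate import *
v=np.load('w1pose.npy'); c=cam('wrist',{'tcp_pos':v[:3],'tcp_rot':v[3:]})
f=lambda l:np.array([[150+a/3.5,65+b/3.5] for a,b in l])
cor=f([(69,30),(522,74),(463,553),(60,517)]); seats=f([(289,165),(156,434),(380,452)])
mc=[(.074,.065,.09),(.074,-.065,.09),(-.074,-.065,.09),(-.074,.065,.09)]
msat=[(.05,0,.09),(-.035,.035,.09),(-.035,-.035,.09)]
for nm,uv,m in [('corners',cor,mc),('seats',seats,msat),('all',np.r_[cor,seats],mc+msat)]:
    r,pts=fit(c,uv,m,.09); print(nm,np.round(r.x[:2]*1000,1),np.degrees(r.x[2]),np.round((proj(c,pts(r.x))-uv),2).tolist())
E
```

```text
corners [ 541.4 -243.1] 12.063327836712343 [[-0.3, -0.36], [0.57, -0.25], [0.19, 0.22], [-0.46, 0.78]]
seats [ 534.  -244.5] 12.101900380949665 [[-0.13, 0.02], [0.17, -0.18], [-0.03, 0.15]]
all [ 540.2 -243.1] 12.08186054658851 [[-0.59, 0.91], [0.16, 0.95], [-0.11, 1.16], [-0.67, 1.78], [0.29, -6.41], [0.36, -5.83], [0.46, -5.41]]
```

>>> play_rows --pt "-4.3 0.4 0.9 0 0 0 8.5" --pt "-4.3 0.4 0.9 0 0 0 8.5" --pt "-4.3 0.4 0.9 0 0 0 8.5" --pt "-4.3 0.4 0.9 0 0 0 8.5" --pt "-4.3 0.4 0.9 0 0 0 8.5" --pt "-4.3 0.4 0.9 0 0 0 8.5" --pt "-4.3 0.4 0.9 0 0 0 8.5" --pt "-4.3 0.4 0.9 0 0 0 8.5" --pt "-4.3 0.4 0.9 0 0 0 8.5" --pt "-4.3 0.4 0.9 0 0 0 8.5" --pt "0 0 0 0 0.14 0 8.5" --pt "0 0 0 0 0.14 0 8.5" --pt "0 0 0 0 0.14 0 8.5" --pt "0 0 0 0 0.14 0 8.5" --pt "0 0 0 0 0.12 0 8.5" --pt "0 0 0 0 0 0 8.5"

```text
t: 4.2
tcp_pos: [0.4955, 0.1915, 0.2621]
tcp_rot: [-0.397, 0.392, -0.586, 0.588]
ft_force: [0.1, 0.1, -0.2]
grip_width: 0.0847
```

Run:
```python
from h import *
rep(); s=state(); print(np.round(s['joints'],2)); im=viewer.camera('wrist'); cv2.imwrite('pics/w2.png',im); cv2.imwrite('pics/w2b.png',cv2.resize(im,(800,600)));np.save('w2pose.npy',np.r_[s['tcp_pos'],s['tcp_rot']])
```

```text
4.2 [495.5 191.5 262.1] [[-0.376, 0.007, 0.927], [-0.927, 0.002, -0.376], [-0.004, -1.0, 0.006]] F [ 0.1  0.1 -0.2] M [-0.01  0.03 -0.03] w 84.7
[-0.14  0.25 -0.39  1.77  0.11  1.14 -2.52]
```

View pics/w2b.png

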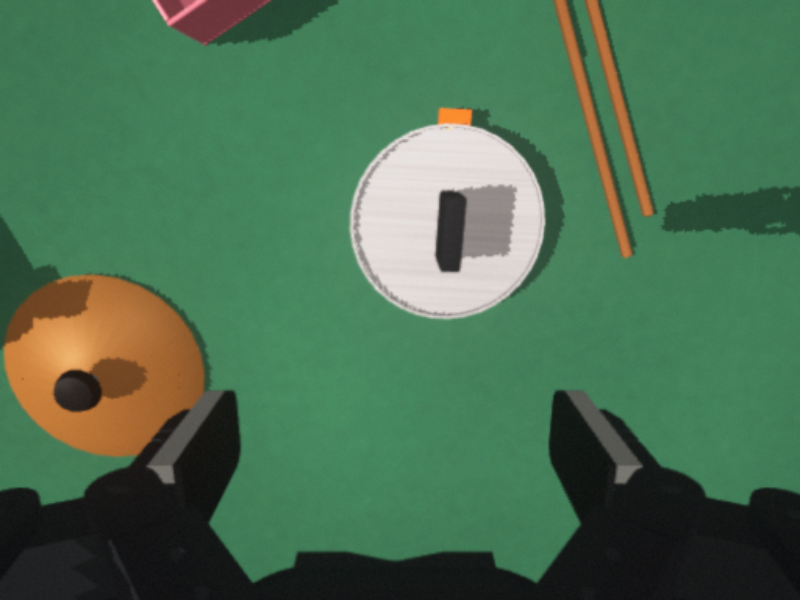

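Run:
```python
from fitplate import *
v=np.load('w2pose.npy'); c=cam('wrist',{'tcp_pos':v[:3],'tcp_rot':v[3:]})
im=cv2.imread('pics/w2.png'); hsv=cv2.cvtColor(im,cv2.COLOR_BGR2HSV)
m=((hsv[...,0]<16)&(hsv[...,1]>180)&(hsv[...,2]>180)).astype(np.uint8); m[100:]=0
ys,xs=np.nonzero(m); print('tab',xs.min(),xs.max(),ys.min(),ys.max())
tab=np.array([xs.mean(),ys.mean()])
w=((hsv[...,1]<60)&(hsv[...,2]>90)).astype(np.uint8); w[:75]=0; w[210:]=0; w[:,:220]=0; w[:,355:]=0
cn=max(cv2.findContours(w,0,1)[0],key=cv2.contourArea).reshape(-1,2); hull=cv2.convexHull(cn).reshape(-1,2)
P=np.array([onplane(c,h,.0215)[:2] for h in hull.astype(float)])
from scipy.optimize import least_squares
r=least_squares(lambda p:np.hypot(*(P-p[:2]).T)-p[2],[.5,.146,.07],loss='soft_l1',f_scale=.001); print('circle mm',r.x*1000,np.abs(r.fun).max()*1000)
t=onplane(c,tab,.015); d=t[:2]-r.x[:2]; print('tab',t*1000,np.hypot(*d)*1000,np.degrees(np.arctan2(d[1],d[0])))
k=((im.max(2)<60)).astype(np.uint8); k[:110]=0;k[185:]=0;k[:,270:305]*=1;k[:,:270]=0;k[:,305:]=0
ys,xs=np.nonzero(k); print('fin px',xs.min(),xs.max(),ys.min(),ys.max(),len(xs))
# predicted fin outline
a=np.arctan2(d[1],d[0])
Rz=np.array([[np.cos(a),-np.sin(a)],[np.sin(a),np.cos(a)]])
for z in(.017,.0635):
    q=np.array([(.025,.007),(.025,-.007),(-.025,-.007),(-.025,.007)])@Rz.T+r.x[:2]; print(z,np.round(proj(c,np.c_[q,[z]*4])*1.5625))
```

```text
tab 281 301 69 79
circle mm [497.42624529 151.99798431  70.71183852] 0.8101373036028398
tab [565.79673885 120.09607901  15.        ] 75.4470407074725 -25.013917113136067
fin px 280 297 123 172 735
0.017 [[439. 189.]
 [459. 190.]
 [453. 259.]
 [434. 258.]]
0.0635 [[445. 195.]
 [467. 196.]
 [460. 273.]
 [439. 272.]]
```

>>> play_rows --pt "0 0 0 -0.006 0.051 -0.005 8.5" --pt "1.8 0 0.9 0 0 0 8.5" --pt "1.7 0 0.9 0 0 0 8.5" --pt "0 4 0 0 0 0 8.5" --pt "0 4 0 0 0 0 8.5" --pt "0 3 0 0 0 0 8.5" --pt "0 2 0 0 0 0 8.5" --pt "0 0 0 0 0 0 8.5"

```text
t: 5.05
tcp_pos: [0.4996, 0.1498, 0.1301]
tcp_rot: [-0.391, 0.388, -0.589, 0.591]
ft_force: [0.5, -0.9, 0.6]
grip_width: 0.0853
```

Run:
```python
from h import *
rep(); s=state(); im=viewer.camera('wrist'); cv2.imwrite('pics/w3b.png',cv2.resize(im,(800,600)))
d=np.r_[.4974,.152,.029]-s['tcp_pos']; print(Rt().T@d*100, np.degrees(np.arctan2(Rt()[1,2],Rt()[0,2])))
```

```text
5.05 [499.6 149.8 130.1] [[-0.393, 0.005, 0.92], [-0.92, 0.001, -0.393], [-0.003, -1.0, 0.005]] F [ 0.5 -0.9  0.6] M [ 0.04  0.03 -0.01] w 85.3
[-0.07517195 10.11312668 -0.3478079 ] -23.14170033204717
```

View pics/w3b.png

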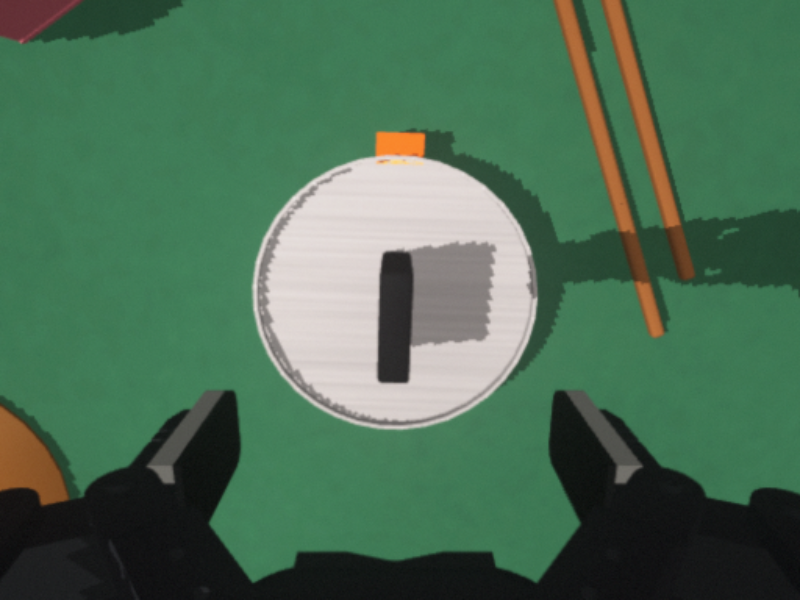

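>>> play_rows --pt "0 3 -0.2 0 0.02 0 8.5" --pt "0 3 -0.2 0 0.02 0 8.5" --pt "0 2 0 0 0.02 0 8.5" --pt "0 1 0 0 0 0 8.5" --pt "0 0 0 0 0 0 8.5"

```text
t: 5.6
tcp_pos: [0.504, 0.154, 0.0467]
tcp_rot: [-0.38, 0.366, -0.598, 0.602]
ft_force: [0.6, 0.0, 0.8]
grip_width: 0.0852
```

Run:
```python
from h import *
rep(); s=state()
d=np.r_[.4974,.152,.028]-s['tcp_pos']; print(Rt().T@d*100, np.degrees(np.arctan2(Rt()[1,2],Rt()[0,2])))
```

```text
5.6 [504.  154.   46.7] [[-0.442, 0.02, 0.897], [-0.897, 0.006, -0.442], [-0.014, -1.0, 0.015]] F [0.6 0.  0.8] M [ 0.02  0.01 -0.  ] w 85.2
[ 0.49907933  1.85757512 -0.53543973] -26.246143718677217
```

>>> play_rows --pt "0.3 0 -0.3 -0.015 -0.01 -0.014 8.5" --pt "0.2 0.5 -0.3 -0.005 -0.005 -0.005 8.5" --pt "0 0.5 0 0 0 0 8.5" --pt "0 0 0 0 0 0 8.5"

```text
t: 6.0
tcp_pos: [0.4987, 0.1528, 0.0401]
tcp_rot: [0.378, -0.38, 0.597, -0.597]
ft_force: [0.9, -0.1, 0.7]
grip_width: 0.085
```

```bash
cat >> h.py <<'E'
def err(p,yaw):
    """shift (cm) to p and turn (rad, tool) to level with tool z at yaw deg"""
    rep(); s=state(); M=Rt(); a=np.radians(yaw); z=np.array([np.cos(a),np.sin(a),0]); y=np.array([0,0,-1.]); G=np.c_[np.cross(y,z),y,z]
    print('shift cm',np.round(M.T@(np.array(p)-s['tcp_pos'])*100,2),'turn',np.round(R.from_matrix(M.T@G).as_rotvec(),3),'yaw',round(np.degrees(np.arctan2(M[1,2],M[0,2])),2))
E
python3 -c "
from h import *
err([.4974,.152,.028],-25)"
```

```text
6.0 [498.7 152.8  40.1] [[-0.426, -0.003, 0.905], [-0.905, -0.002, -0.426], [0.003, -1.0, -0.002]] F [ 0.9 -0.1  0.7] M [-0.03 -0.01 -0.01] w 85.0
shift cm [ 0.13  1.21 -0.08] turn [ 0.002 -0.003  0.003] yaw -25.19
```

>>> play_rows --pt "0.1 0.6 -0.1 0.001 0 0.002 8.5" --pt "0 0.5 0 0 0 0 8.5" --pt "0 0.3 0 0 0 0 8.5" --pt "0 0 0 0 0 0 8.5"

```text
t: 6.4
tcp_pos: [0.4974, 0.1522, 0.0252]
tcp_rot: [0.379, -0.379, 0.597, -0.597]
ft_force: [0.0, -0.1, 0.7]
grip_width: 0.085
```

```bash
python3 -c "
from h import *
err([.4974,.152,.028],-25)
im=viewer.camera('wrist'); cv2.imwrite('pics/w4b.png',cv2.resize(im,(800,600)))"
```

```text
6.4 [497.4 152.2  25.2] [[-0.426, -0.0, 0.905], [-0.905, 0.0, -0.426], [0.0, -1.0, -0.0]] F [ 0.  -0.1  0.7] M [-0.01 -0.04 -0.03] w 85.0
shift cm [ 0.02 -0.28  0.01] turn [ 0.    -0.003  0.   ] yaw -25.19
```

View pics/w4b.png

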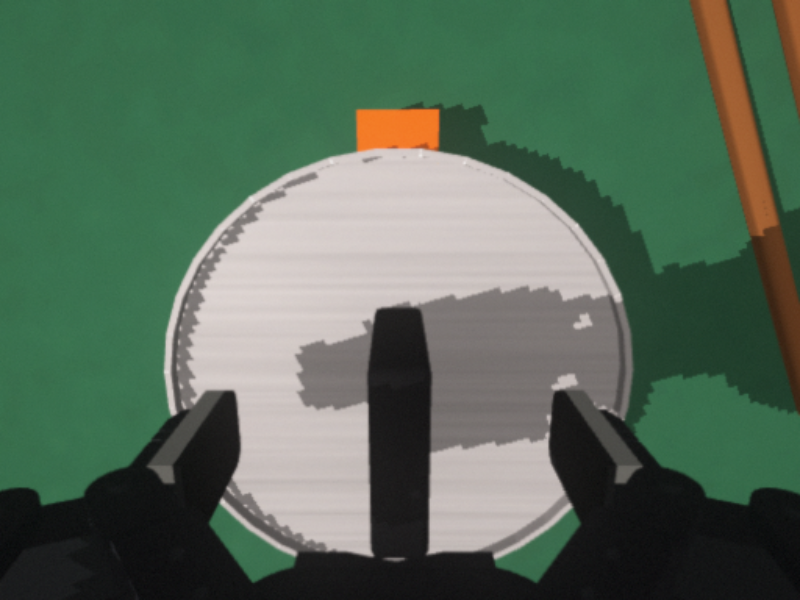

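>>> play_rows --pt "0 -0.3 0 0 0 0 8.5" --pt "0 0 0 0 0 0 4" --pt "0 0 0 0 0 0 2" --pt "0 0 0 0 0 0 0" --pt "0 0 0 0 0 0 0" --pt "0 0 0 0 0 0 0" --pt "0 0 0 0 0 0 0" --pt "0 0 0 0 0 0 0" --pt "0 0 0 0 0 0 0" --pt "0 0 0 0 0 0 0"

```text
t: 7.45
tcp_pos: [0.498, 0.1525, 0.0293]
tcp_rot: [-0.379, 0.379, -0.597, 0.597]
ft_force: [-0.3, -0.9, 0.5]
grip_width: 0.0133
```

```bash
python3 -c "
from h import *
err([.4974,.152,.028],-25)"
```

```text
7.45 [498.  152.5  29.3] [[-0.425, 0.001, 0.905], [-0.905, 0.0, -0.425], [-0.001, -1.0, 0.001]] F [-0.3 -0.9  0.5] M [ 0.   -0.02  0.05] w 13.3
shift cm [ 0.07  0.13 -0.03] turn [-0.001 -0.003 -0.001] yaw -25.16
```

>>> play_rows --pt "0 -1 0 0 0 0 0" --pt "0 -2 0 0 0 0 0" --pt "0 -3 0 0 0 0 0" --pt "0 -4 0 0 0 0 0" --pt "0 -4 0 0 0 0 0" --pt "0 -4 0 0 0 0 0" --pt "0 -2 0 0 0 0 0" --pt "0 0 0 0 0 0 0" --pt "0 0 0 0 0 0 0"

```text
t: 8.35
tcp_pos: [0.4928, 0.1509, 0.2366]
tcp_rot: [0.376, -0.383, 0.598, -0.596]
ft_force: [0.4, -0.1, -4.2]
grip_width: 0.0133
```

```bash
python3 -c "
from h import *
err([.4974,.152,.2],-25)
im=viewer.camera('wrist'); cv2.imwrite('pics/w5.png',im);cv2.imwrite('pics/w5b.png',cv2.resize(im,(800,600)))"
```

```text
8.35 [492.8 150.9 236.6] [[-0.425, -0.01, 0.905], [-0.905, -0.002, -0.425], [0.006, -1.0, -0.008]] F [ 0.4 -0.1 -4.2] M [-0.03  0.01 -0.  ] w 13.3
shift cm [-0.32  3.65  0.4 ] turn [ 0.008 -0.002  0.006] yaw -25.13
```

View pics/w5b.png

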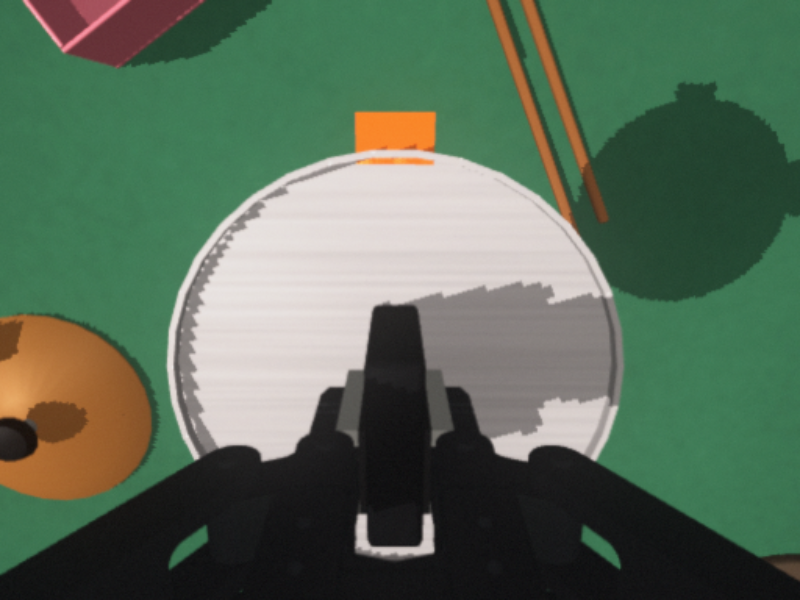

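```bash
cat > panfit.py <<'E'
from h import *
from scipy.optimize import least_squares
def panfit(im,verbose=True,rad=.0703):
    i=viewer.camera_info('wrist'); K=np.array([[i['fx'],0,i['cx']],[0,i['fy'],i['cy']],[0,0,1.]])
    M=np.linalg.inv(i['mount']); c=(K,i['D'],cv2.Rodrigues(M[:3,:3])[0].ravel(),M[:3,3])
    hsv=cv2.cvtColor(im,cv2.COLOR_BGR2HSV)
    w=((hsv[...,1]<70)&(hsv[...,2]>70)).astype(np.uint8); w[:92]=0; w[290:]=0; w[:,:95]=0; w[:,420:]=0
    cn=max(cv2.findContours(w,0,1)[0],key=cv2.contourArea)
    hull=cv2.convexHull(cn).reshape(-1,2).astype(float)
    hull=hull[(hull[:,1]<270)&(hull[:,1]>99)]
    m=((hsv[...,0]<16)&(hsv[...,1]>180)&(hsv[...,2]>150)).astype(np.uint8); m[110:]=0; m[:50]=0
    n,l,st,ce=cv2.connectedComponentsWithStats(m); k=1+np.argmax(st[1:,4]); ys,xs=np.nonzero(l==k)
    tl=np.array([xs.min(),ys.min()]);tr=np.array([xs.max()+.0,ys.min()]);tabmid=(tl+tr)/2
    # pan axes in tool: panx=tool z, pany=-tool x (x(-)...), panz=-tool y
    B=np.c_[[0,0,1],[1,0,0],[0,-1,0]].astype(float)
    B[:,1]=np.cross(B[:,2],B[:,0])
    th=np.linspace(0,2*np.pi,361)
    rim=np.c_[rad*np.cos(th),rad*np.sin(th),0*th+.0215]
    def res(p):
        Q=R.from_rotvec(p[3:]).as_matrix()@B
        uv=proj(c,rim@Q.T+p[:3]); d=[]
        s=uv[:,None]-hull[None]; D=np.hypot(s[...,0],s[...,1]); 
        # signed approx: distance to polyline
        poly=uv.astype(np.float32).reshape(-1,1,2)
        d=[cv2.pointPolygonTest(poly,(float(h[0]),float(h[1])),True) for h in hull]
        t=proj(c,[np.array([.079,0,.0165])@Q.T+p[:3]])[0]
        return np.r_[d,(t-tabmid)[0]*2,(p[:3]-[0,.029,0])*200,p[4]*0]
    r=least_squares(res,[0,.029,0,0,0,0],diff_step=1e-4,x_scale=[.001]*3+[.01]*3)
    if verbose: print('pan in tool mm',np.round(r.x[:3]*1000,2),'rot',np.round(r.x[3:],4),'rms',np.sqrt(np.mean(r.fun[:len(hull)]**2)),len(hull),'tab',tl,tr)
    return r.x
E
python3 -c "
from panfit import *
panfit(cv2.imread('pics/w5.png'));panfit(cv2.imread('pics/w5.png'),rad=.0707)"
```

```text
pan in tool mm [-0.52 29.5   0.22] rot [-0.0008  0.0003 -0.    ] rms 0.22637610762359558 43 tab [228  72] [278.  72.]
pan in tool mm [-0.54 30.37 -0.17] rot [-0.0004  0.0016  0.0005] rms 0.22001027893806602 43 tab [228  72] [278.  72.]
```

>>> play_rows --pt "2 0 0 0.004 -0.12 0.003 0" --pt "3 0 0 0.004 -0.13 0.003 0" --pt "3 0 0 0 -0.13 0 0" --pt "3 0 0 0 -0.13 0 0" --pt "3 0 0 0 -0.1 0 0" --pt "3 0 0 0 -0.04 0 0" --pt "3 0 0 0 0 0 0"

```text
t: 9.1
tcp_pos: [0.4748, -0.0456, 0.2231]
tcp_rot: [-0.554, 0.563, -0.441, 0.427]
ft_force: [0.5, 0.8, -3.8]
grip_width: 0.0129
```

```bash
python3 -c "
from h import *
err([.5341,-.245,.2],12.1)"
```

```text
9.1 [474.8 -45.6 223.1] [[0.247, -0.023, 0.969], [-0.969, 0.002, 0.247], [-0.008, -1.0, -0.022]] F [ 0.5  0.8 -3.8] M [ 0.   -0.07  0.05] w 12.9
shift cm [20.8   2.12  0.86] turn [ 0.022  0.039 -0.007] yaw 14.32
```

>>> play_rows --pt "3.5 0 0.2 0.015 0.02 -0.004 0" --pt "3.5 0 0.2 0.007 0.02 -0.003 0" --pt "3.5 0 0.2 0 0.01 0 0" --pt "3.5 0 0.2 0 0 0 0" --pt "3 0 0 0 0 0 0" --pt "2 0 0 0 0 0 0" --pt "0 0 0 0 0 0 0" --pt "0 0 0 0 0 0 0"

```text
t: 9.9
tcp_pos: [0.5152, -0.2401, 0.2038]
tcp_rot: [-0.542, 0.55, -0.459, 0.44]
ft_force: [0.1, 0.1, -3.6]
grip_width: 0.0133
```

```bash
python3 -c "
from h import *
err([.5341,-.245,.135],12.1); print(state()['joints'])"
```

```text
9.9 [ 515.2 -240.1  203.8] [[0.192, -0.027, 0.981], [-0.981, 0.007, 0.192], [-0.013, -1.0, -0.025]] F [ 0.1  0.1 -3.6] M [ 0.05 -0.03 -0.01] w 13.3
shift cm [0.93 6.82 1.93] turn [ 0.025 -0.018 -0.013] yaw 11.06
[ 0.5066926   0.36760062 -0.20393114  1.7358281   0.08434925  1.07495538
 -1.10416607]
```

>>> play_rows --pt "0.5 0 1 0.02 -0.012 -0.01 0" --pt "0.4 0 0.9 0.008 -0.008 -0.004 0" --pt "0 2 0 0 0 0 0" --pt "0 2 0 0 0 0 0" --pt "0 1 0 0 0 0 0" --pt "0 0 0 0 0 0 0"

```text
t: 10.5
tcp_pos: [0.5403, -0.2396, 0.1508]
tcp_rot: [0.555, -0.551, 0.439, -0.443]
ft_force: [0.5, -0.2, -4.0]
grip_width: 0.0132
```

```bash
python3 -c "
from h import *
err([.5341,-.245,.135],12.1)"
```

```text
10.5 [ 540.3 -239.6  150.8] [[0.222, 0.007, 0.975], [-0.975, 0.001, 0.222], [0.001, -1.0, 0.008]] F [ 0.5 -0.2 -4. ] M [ 0.02  0.07 -0.1 ] w 13.2
shift cm [ 0.39  1.57 -0.74] turn [-0.008  0.013  0.001] yaw 12.84
```

>>> play_rows --pt "0.25 0 -0.4 -0.006 0.008 0 0" --pt "0.15 0 -0.3 -0.002 0.005 0 0" --pt "0 0.6 0 0 0 0 0" --pt "0 0 0 0 0 0 0"

```text
t: 10.9
tcp_pos: [0.5356, -0.2454, 0.1469]
tcp_rot: [-0.55, 0.55, -0.443, 0.446]
ft_force: [-0.1, 0.7, -4.4]
grip_width: 0.0133
```

```bash
python3 -c "
from h import *
from panfit import panfit
err([.5341,-.245,.135],12.1)
im=viewer.camera('wrist'); cv2.imwrite('pics/w6.png',im);cv2.imwrite('pics/w6b.png',cv2.resize(im,(800,600)))
panfit(im)
for n in ['scene','side']: cv2.imwrite(f'pics/{n}6.png',viewer.camera(n))
"
python3 - <<'E'
import cv2,numpy as np
a=cv2.resize(cv2.imread('pics/scene6.png')[150:290,110:250],(400,400),interpolation=2)
b=cv2.resize(cv2.imread('pics/side6.png')[100:240,260:400],(400,400),interpolation=2)
cv2.imwrite('pics/ss6.png',np.hstack([a,b]))
E
```

```text
10.9 [ 535.6 -245.4  146.9] [[0.209, 0.003, 0.978], [-0.978, -0.002, 0.209], [0.003, -1.0, 0.002]] F [-0.1  0.7 -4.4] M [ 0.05 -0.03 -0.01] w 13.3
shift cm [-0.07  1.19 -0.14] turn [-0.002 -0.     0.003] yaw 12.09
pan in tool mm [-0.86 29.33  0.59] rot [ 0.0233 -0.0037  0.0003] rms 0.13415004302210348 12 tab [227  72] [277.  72.]
```

View pics/w6b.png

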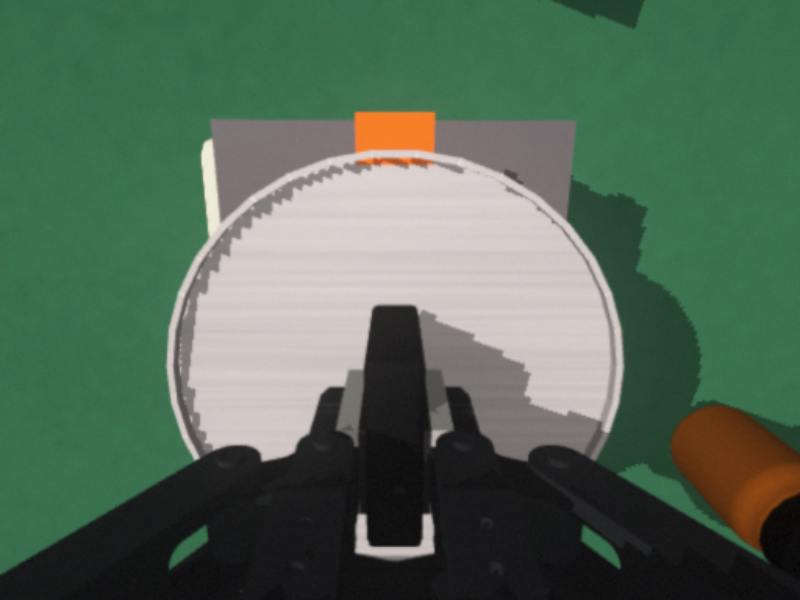

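View pics/ss6.png

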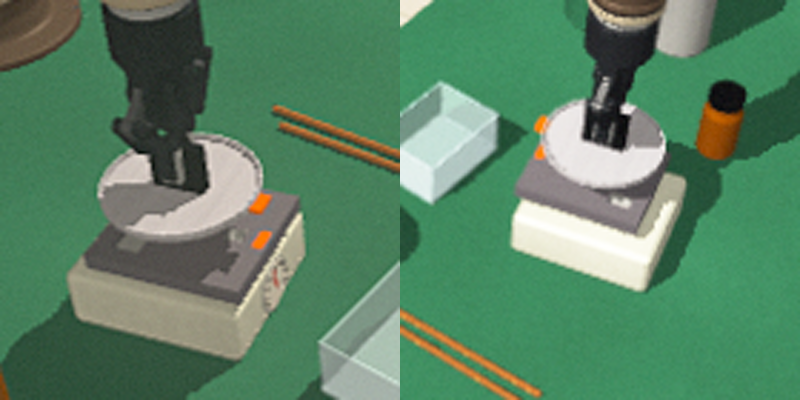

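Run:
```python
from h import *
c=cam('wrist')
for sc,z in ((1.5625,.09),):
    a=onplane(c,np.array([212.5,120])/sc,z);b=onplane(c,np.array([575.5,121])/sc,z)
    d=a-b; ang=np.arctan2(d[1],d[0])-np.pi/2; print(a*1000,b*1000,np.hypot(d[0],d[1])*1000,np.degrees(ang))
    m=(a+b)/2; u=np.array([np.cos(ang),np.sin(ang),0]); print('seat centre',(m-u*.0815)*1000)
```

```text
[ 600.81600436 -164.42811279   90.        ] [ 627.62948963 -290.95245138   90.        ] 129.33433900993757 11.965293695055477
seat centre [ 534.49346803 -244.58679283   90.        ]
```

>>> play_rows --pt "-0.06 0.6 -0.12 -0.002 0 0.003 0" --pt "0 0.6 0 0 0 0 0" --pt "0 0.4 0 0 0 0 0" --pt "0 0 0 0 0 0 0" --pt "0 0 0 0 0 0 0"

```text
t: 11.55
tcp_pos: [0.5347, -0.2449, 0.1299]
tcp_rot: [0.55, -0.55, 0.444, -0.445]
ft_force: [0.2, -0.2, -3.9]
grip_width: 0.0133
```

```bash
python3 -c "
from h import *
err([.5342,-.245,.1195],12.05)"
```

```text
11.55 [ 534.7 -244.9  129.9] [[0.21, 0.001, 0.978], [-0.978, 0.0, 0.21], [-0.0, -1.0, 0.001]] F [ 0.2 -0.2 -3.9] M [ 0.    0.   -0.01] w 13.3
shift cm [-0.    1.04 -0.05] turn [-0.001  0.001 -0.   ] yaw 12.11
```

>>> play_rows --pt "0 0.4 -0.05 0 0 0 0" --pt "0 0.4 0 0 0 0 0" --pt "0 0.2 0 0 0 0 0" --pt "0 0 0 0 0 0 0"

```text
t: 11.95
tcp_pos: [0.5342, -0.245, 0.1191]
tcp_rot: [0.55, -0.55, 0.444, -0.445]
ft_force: [-0.0, 0.1, -4.3]
grip_width: 0.0132
```

```bash
python3 -c "
from h import *
err([.5342,-.245,.1195],12.05)"
```

```text
11.95 [ 534.2 -245.   119.1] [[0.21, 0.001, 0.978], [-0.978, 0.0, 0.21], [-0.0, -1.0, 0.001]] F [-0.   0.1 -4.3] M [0.03 0.05 0.05] w 13.2
shift cm [-0.01 -0.04 -0.  ] turn [-0.001  0.001 -0.   ] yaw 12.11
```

No contact at the plate-top height yet; going on in small steps.

>>> play_rows --pt "0 0.2 0 0 0 0 0" --pt "0 0 0 0 0 0 0"

```text
t: 12.15
tcp_pos: [0.5343, -0.2451, 0.1169]
tcp_rot: [0.55, -0.55, 0.444, -0.445]
ft_force: [-0.7, 0.3, -3.5]
grip_width: 0.013
```

>>> play_rows --pt "0 0.2 0 0 0 0 0" --pt "0 0 0 0 0 0 0"

```text
t: 12.35
tcp_pos: [0.5343, -0.2451, 0.1149]
tcp_rot: [0.55, -0.55, 0.444, -0.445]
ft_force: [-1.3, 0.5, -3.2]
grip_width: 0.0132
```

```bash
python3 -c "
from h import *
err([.5342,-.245,.1135],12.05)"
```

```text
12.35 [ 534.3 -245.1  114.9] [[0.21, 0.001, 0.978], [-0.978, 0.0, 0.21], [-0.0, -1.0, 0.001]] F [-1.3  0.5 -3.2] M [0.02 0.23 0.04] w 13.2
shift cm [-0.01  0.14 -0.01] turn [-0.001  0.001 -0.   ] yaw 12.11
```

>>> play_rows --pt "0 0.05 -0.06 0 0 0 0" --pt "0 0.1 0 0 0 0 0" --pt "0 0 0 0 0 0 0"

```text
t: 12.65
tcp_pos: [0.5337, -0.2453, 0.1135]
tcp_rot: [0.55, -0.55, 0.444, -0.445]
ft_force: [0.2, 0.7, -3.1]
grip_width: 0.0134
```

```bash
python3 -c "
from h import *
err([.5342,-.245,.1135],12.05)"
```

```text
12.65 [ 533.7 -245.3  113.5] [[0.21, 0.001, 0.978], [-0.978, 0.0, 0.21], [0.0, -1.0, 0.001]] F [ 0.2  0.7 -3.1] M [0.07 0.15 0.  ] w 13.4
shift cm [-0.02  0.    0.06] turn [-0.001  0.001  0.   ] yaw 12.1
```

>>> play_rows --pt "-0.03 0.1 0 0 0 0 0" --pt "0 0.1 0 0 0 0 0" --pt "0 0 0 0 0 0 0" --pt "0 0 0 0 0 0 0"

```text
t: 13.05
tcp_pos: [0.5335, -0.2453, 0.1121]
tcp_rot: [0.55, -0.55, 0.444, -0.445]
ft_force: [-1.9, 0.8, -1.6]
grip_width: 0.013
```

```bash
python3 -c "
from h import *
err([.5342,-.245,.1115],12.05)"
```

```text
13.05 [ 533.5 -245.3  112.1] [[0.209, 0.001, 0.978], [-0.978, -0.0, 0.209], [0.001, -1.0, 0.001]] F [-1.9  0.8 -1.6] M [0.12 0.26 0.  ] w 13.0
shift cm [-0.02  0.06  0.07] turn [-0.001  0.     0.001] yaw 12.06
```

>>> play_rows --pt "-0.03 0 -0.05 0 0 0 0" --pt "-0.02 0.05 0 0 0 0 0" --pt "0 0 0 0 0 0 0"

```text
t: 13.35
tcp_pos: [0.5334, -0.2453, 0.112]
tcp_rot: [0.55, -0.549, 0.444, -0.446]
ft_force: [-1.2, 0.8, -1.3]
grip_width: 0.0131
```

```bash
python3 -c "
from h import *
err([.5342,-.245,.1115],12.05)"
```

```text
13.35 [ 533.4 -245.3  112. ] [[0.209, 0.003, 0.978], [-0.978, -0.001, 0.209], [0.001, -1.0, 0.002]] F [-1.2  0.8 -1.3] M [ 0.05  0.28 -0.11] w 13.1
shift cm [-0.01  0.05  0.08] turn [-0.002 -0.     0.001] yaw 12.05
```

>>> play_rows --pt "0 0.08 -0.03 0.001 0 0 0" --pt "0 0 0 0 0 0 0" --pt "0 0 0 0 0 0 0"

```text
t: 13.65
tcp_pos: [0.5334, -0.2452, 0.1114]
tcp_rot: [0.55, -0.549, 0.443, -0.446]
ft_force: [-1.3, -1.0, -0.7]
grip_width: 0.0132
```

```bash
python3 -c "
from h import *
err([.5342,-.245,.1115],12.05)"
```

```text
13.65 [ 533.4 -245.2  111.4] [[0.209, 0.004, 0.978], [-0.978, -0.001, 0.209], [0.002, -1.0, 0.004]] F [-1.3 -1.  -0.7] M [ 0.02  0.23 -0.08] w 13.2
shift cm [-0.01 -0.01  0.08] turn [-0.004  0.     0.002] yaw 12.05
```

>>> play_rows --pt "0 0 0 0 0 0 2" --pt "0 0 0 0 0 0 4" --pt "0 0 0 0 0 0 6" --pt "0 0 0 0 0 0 7" --pt "0 0 0 0 0 0 7" --pt "0 0 0 0 0 0 7"

```text
t: 14.25
tcp_pos: [0.5347, -0.2452, 0.112]
tcp_rot: [0.551, -0.549, 0.442, -0.447]
ft_force: [-0.5, -0.6, -1.0]
grip_width: 0.0699
```

>>> play_rows --pt "0 -1 0 0 0 0 7" --pt "0 -2 0 0 0 0 7" --pt "0 -3 0 0 0 0 7" --pt "0 -4 0 0 0 0 7" --pt "0 -4 0 0 0 0 7" --pt "0 -3 0 0 0 0 7" --pt "0 0 0 0 0 0 7" --pt "0 0 0 0 0 0 7"

```text
t: 15.05
tcp_pos: [0.5329, -0.2444, 0.2932]
tcp_rot: [0.551, -0.549, 0.442, -0.447]
ft_force: [0.5, -0.0, 0.1]
grip_width: 0.0698
```

```bash
python3 -c "
from h import *
err([.5342,-.245,.1115],12.05)
im=viewer.camera('wrist'); cv2.imwrite('pics/w7.png',im);cv2.imwrite('pics/w7b.png',cv2.resize(im,(800,600)))
s=state();np.save('w7pose.npy',np.r_[s['tcp_pos'],s['tcp_rot']])
a=viewer.camera('scene');b=viewer.camera('side'); cv2.imwrite('pics/scene7.png',a);cv2.imwrite('pics/side7.png',b)
a=cv2.resize(a[180:290,125:235],(400,400),interpolation=2)
b=cv2.resize(b[120:230,275:385],(400,400),interpolation=2)
cv2.imwrite('pics/ss7.png',np.hstack([a,b]))
"
```

```text
15.05 [ 532.9 -244.4  293.2] [[0.21, 0.008, 0.978], [-0.978, -0.001, 0.21], [0.003, -1.0, 0.007]] F [ 0.5 -0.   0.1] M [-0.06 -0.02 -0.02] w 69.8
shift cm [ 0.04 18.17 -0.02] turn [-0.007  0.002  0.003] yaw 12.15
```

View pics/w7b.png

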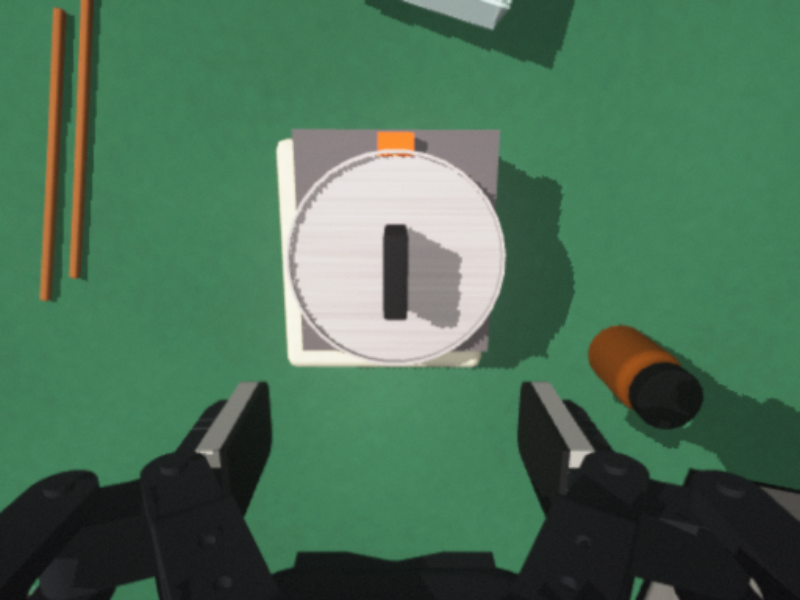

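View pics/ss7.png

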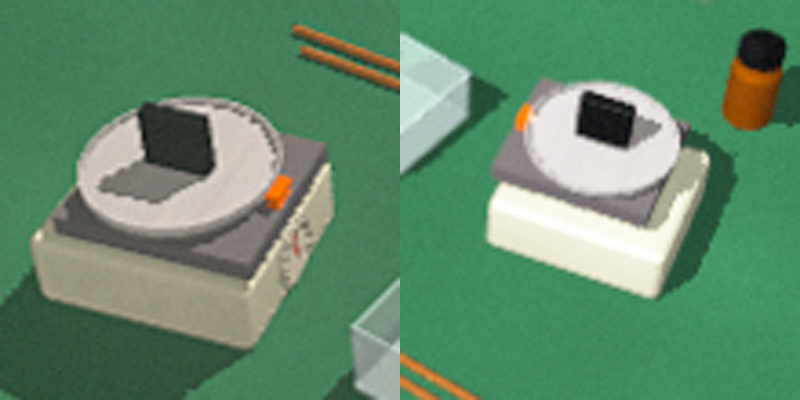

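Run:
```python
from h import *
from scipy.optimize import least_squares
v=np.load('w7pose.npy')
cs={'scene':cam('scene'),'side':cam('side'),'wrist':cam('wrist',{'tcp_pos':v[:3],'tcp_rot':v[3:]})}
B={'scene':(205,247,143,206),'side':(138,176,305,368),'wrist':(92,236,180,328)}
H={}
for n,c in cs.items():
    im=cv2.imread(f'pics/{n}7.png'); hsv=cv2.cvtColor(im,cv2.COLOR_BGR2HSV)
    w=((hsv[...,1]<40)&(hsv[...,2]>150)).astype(np.uint8); b=B[n]; k=np.zeros_like(w);k[b[0]:b[1],b[2]:b[3]]=1; w*=k
    q,l,st,_=cv2.connectedComponentsWithStats(w); l0=1+np.argmax(st[1:,4]); print(n,st[l0])
    H[n]=cv2.convexHull(np.argwhere(l==l0)[:,::-1].astype(np.int32)).reshape(-1,2).astype(float)
th=np.linspace(0,2*np.pi,181)
def pts(p,r=.0697): 
    Q=R.from_rotvec([p[3],p[4],0]).as_matrix(); return np.c_[r*np.cos(th),r*np.sin(th),0*th]@Q.T+p[:3]
def res(p,names,free=True):
    o=[]
    for n in names:
        poly=proj(cs[n],pts(p)).astype(np.float32).reshape(-1,1,2)
        o+=[cv2.pointPolygonTest(poly,(float(a),float(b)),True) for a,b in H[n]]
    return np.array(o)
for names in (['scene','side','wrist'],['wrist'],['scene','side']):
    r=least_squares(res,[.534,-.2445,.105,0,0],args=(names,),diff_step=1e-4,x_scale=[.001]*3+[.01]*2,loss='soft_l1'); print(names,np.round(r.x[:3]*1000,1),'tilt deg',np.degrees(r.x[3:]),r.cost,len(r.fun))
```

```text
scene [ 146  207   57   37 1040]
side [309 143  51  33 955][ WARN:0@0.239] global loadsave.cpp:275 findDecoder imread_('pics/wrist7.png'): can't open/read file: check file path/integrity
Traceback (most recent call last):
cv2.error: OpenCV(4.12.0) /io/opencv/modules/imgproc/src/color.cpp:199: error: (-215:Assertion failed) !_src.empty() in function 'cvtColor'
```

Run:
```python
import cv2
im=cv2.imread('pics/w7.png'); cv2.imwrite('pics/w7c.png',cv2.resize(im[70:245,165:340],(600,600),interpolation=cv2.INTER_CUBIC))
```

```text
(no output)
```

View pics/w7c.png

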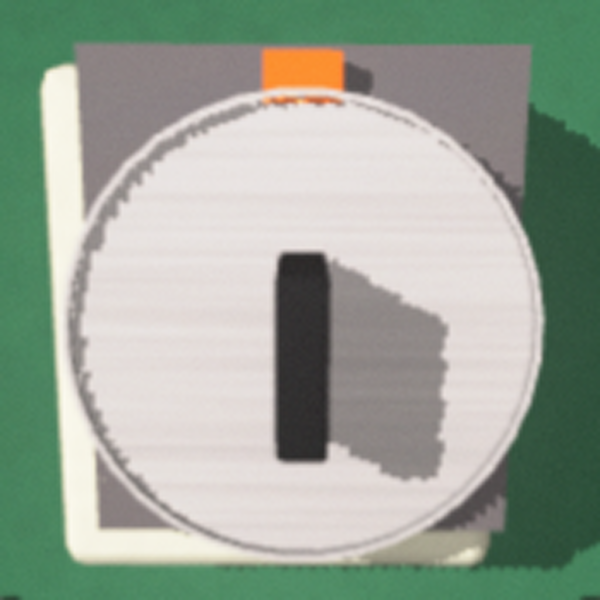

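```bash
cp pics/w7.png pics/wrist7.png
python3 - <<'E'
from h import *
from scipy.optimize import least_squares
v=np.load('w7pose.npy')
cs={'scene':cam('scene'),'side':cam('side'),'wrist':cam('wrist',{'tcp_pos':v[:3],'tcp_rot':v[3:]})}
B={'scene':(205,247,143,206),'side':(138,176,305,368),'wrist':(92,236,180,328)}
H={}
for n,c in cs.items():
    im=cv2.imread(f'pics/{n}7.png'); hsv=cv2.cvtColor(im,cv2.COLOR_BGR2HSV)
    w=((hsv[...,1]<40)&(hsv[...,2]>150)).astype(np.uint8); b=B[n]; k=np.zeros_like(w);k[b[0]:b[1],b[2]:b[3]]=1; w*=k
    q,l,st,_=cv2.connectedComponentsWithStats(w); l0=1+np.argmax(st[1:,4]); print(n,st[l0])
    H[n]=cv2.convexHull(np.argwhere(l==l0)[:,::-1].astype(np.int32)).reshape(-1,2).astype(float)
th=np.linspace(0,2*np.pi,181)
def pts(p,r=.0697): 
    Q=R.from_rotvec([p[3],p[4],0]).as_matrix(); return np.c_[r*np.cos(th),r*np.sin(th),0*th]@Q.T+p[:3]
def res(p,names):
    o=[]
    for n in names:
        poly=proj(cs[n],pts(p)).astype(np.float32).reshape(-1,1,2)
        o+=[cv2.pointPolygonTest(poly,(float(a),float(b)),True) for a,b in H[n]]
    return np.array(o)
for names in (['scene','side','wrist'],['wrist'],['scene','side']):
    r=least_squares(res,[.534,-.2445,.105,0,0],args=(names,),diff_step=1e-4,x_scale=[.001]*3+[.01]*2,loss='soft_l1'); print(names,np.round(r.x[:3]*1000,1),'tilt deg',np.degrees(r.x[3:]),r.cost,len(r.fun))
# plate corners now -> plate centre & height sag
c=cs['wrist']; f=lambda a,b:(165+a*175/600,70+b*175/600)
for z in (.09,.088):
    P=[onplane(c,f(*q),z)[:2]*1000 for q in ((77,45),(531,45),(503,530),(100,530))]; print(z,np.round(P,1).tolist(),np.round(np.mean(P,0),1),[round(float(np.hypot(*(P[i]-P[(i+1)%4]))),1) for i in range(4)])
E
```

```text
scene [ 146  207   57   37 1040]
side [309 143  51  33 955]
wrist [  180    92   144   143 14223]
['scene', 'side', 'wrist'] [ 534.5 -243.6  106. ] tilt deg [-0.26620586  2.23041731] 262.6621336292751 76
['wrist'] [ 536.8 -245.5  161.1] tilt deg [22.53526662 12.06128793] 85.87831746310957 29
['scene', 'side'] [ 531.2 -242.2  101.6] tilt deg [3.6781403e-20 5.5992880e-02] 54.392159113989365 47
0.09 [[600.2, -165.0], [627.2, -290.6], [483.6, -320.8], [456.7, -195.4]] [ 541.9 -242.9] [128.4, 146.7, 128.3, 146.7]
0.088 [[600.1, -164.7], [627.4, -290.9], [482.9, -321.3], [455.8, -195.2]] [ 541.6 -243. ] [129.2, 147.6, 129.0, 147.5]
```

Run:
```python
from h import *
v=np.load('w7pose.npy')
cs={'scene':cam('scene'),'side':cam('side'),'wrist':cam('wrist',{'tcp_pos':v[:3],'tcp_rot':v[3:]})}
a=np.radians(12.05);Rz=np.array([[np.cos(a),-np.sin(a),0],[np.sin(a),np.cos(a),0],[0,0,1]])
th=np.linspace(0,2*np.pi,121); rim=np.c_[.07*np.cos(th),.07*np.sin(th),0*th+.0215]
fin=np.array([(.025,.007,.0635),(.025,-.007,.0635),(-.025,-.007,.0635),(-.025,.007,.0635),(.025,.007,.0635)])
out=[]
for n,(y,x,w) in {'scene':(180,125,110),'side':(120,275,110),'wrist':(70,165,175)}.items():
  im=cv2.imread(f'pics/{n}7.png')
  for z in (.0821,.088):
    k=400/w; c=cv2.resize(im[y:y+w,x:x+w],(400,400),interpolation=2)
    for M,col in ((rim,(0,0,255)),(fin,(255,0,255))):
        p=(proj(cs[n],M@Rz.T+[.5343,-.2445,z])-[x,y]+.5)*k; cv2.polylines(c,[np.round(p).astype(np.int32)],False,col,1)
    out.append(c)
cv2.imwrite('pics/ov_a.png',np.hstack(out[0:2]));cv2.imwrite('pics/ov_b.png',np.hstack(out[2:4]));cv2.imwrite('pics/ov_c.png',np.hstack(out[4:6]))
```

```text
(no output)
```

View pics/ov_a.png

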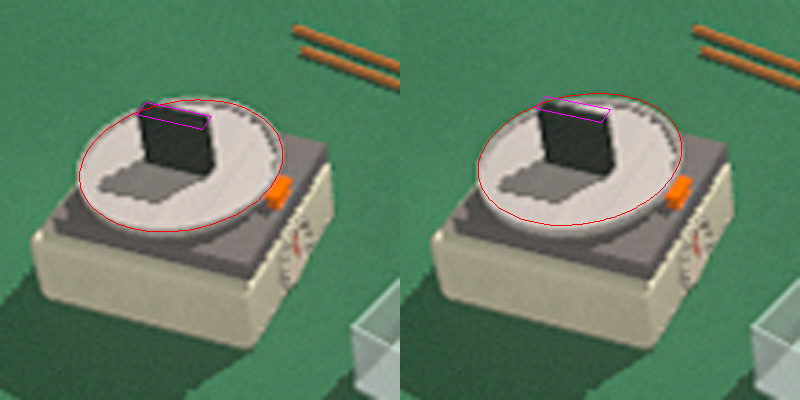

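View pics/ov_b.png

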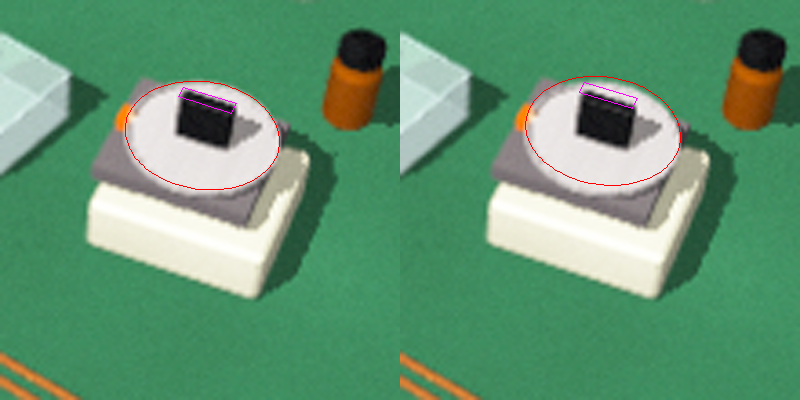

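View pics/ov_c.png

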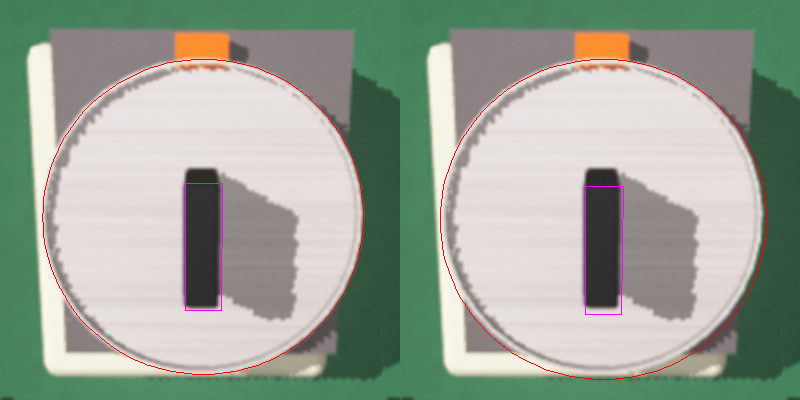

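The seated model fits all three views and the unseated one does not. The gripper is clear, so I'm handing in.

```bash
python3 -c "
from h import *
rep(); print(workorder.job_done())"
```

```text
15.2 [ 532.6 -244.2  291.5] [[0.211, 0.005, 0.978], [-0.978, -0.0, 0.211], [0.001, -1.0, 0.005]] F [ 0.6 -0.6  0.1] M [-0.02  0.04 -0.01] w 70.1
the job is handed in; nothing more can be done
None
```

I picked the pan up by its fin and turned it 37° so the orange tab lines up with the orange mark. I lowered it into the seats by feel, released it, and handed the job in at 15.2 s with the gripper about 18 cm above the release height.

**Finding the seats:** I measured them with the wrist camera at (534.3, −244.5) mm, yaw 12°. They sit about 7 mm off the middle of the plate.

**Going in:** The feet passed plate-top height without touching. Small sideways forces of up to about 2 N steered the last millimetres. The pan stopped at the height expected for fully seated feet plus the spring's sag, with about 3–4 N on the scale. That is well under 15 N.

**Last checks:**
- In all three camera pictures, the pan drawn as fully home and level matches the rim, with the fin close. Drawn 6 mm higher, it does not match.
- A separate automatic fit of the rim gave inconsistent tilt. It read about 0° from the scene and side cameras, but 2° when the wrist camera was added and nonsense from the wrist camera alone. The mask there had spilled onto the scale housing, so I ignored it.
- I moved no other kitchen things and kept clear of them, but I did not measure their positions again at the end.

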